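# Seat a sensor module in the corner pocket of a test fixture

## Robot

A 7-joint arm with a two-finger parallel gripper is mounted at the origin on the work surface. World frame = base frame: x ahead of the robot, y to its left, z up, the work surface at z = 0. Lengths are in m, angles in rad, forces in N, time in s.
With the tool pointing down it reaches from about 0.425 to 0.925 m from the base axis. Payload 6.8 kg.
Tool frame: the origin (TCP) lies on the centre line of the jaws, within the pads' length; the fingertips stand bot.finger_overhang ahead of it and the grasp point (between the pads) lies 3 mm ahead of it (bot.finger_overhang is the distance from the TCP to the fingertips, in m); z points along the fingers, y is the direction in which the jaws open and shut (so a half turn about z gives the same grasp; the last joint's range is limited). The gripper opens to 85 mm and grips with 20 to 120 N. Pads are 22 mm wide; open, the fingers measure 114 mm over their backs; the gripper's body (76 mm by 85 mm) begins 54 mm behind the grasp point. The pads swing forward as they close: fully open they stand 13 mm farther back than shut.
Start: joints at [1.097, 0.477, 0.022, 1.555, -0.011, 1.109, -0.083], TCP at [0.241, -0.63, 0.215] pointing down, gripper open.
Joint ranges: [-2.96, 2.96], [-0.34, 2.1], [-1.41, 1.46], [0.24, 2.44], [-1.37, 4.51], [0.17, 1.92], [-2.96, 2.96]. Speed limits (rad/s): [2.39, 2.39, 3.14, 3.14, 3.14, 3.14, 3.14].

## Interface

Orientations are given as a unit quaternion [w, x, y, z].
In Python, from station import bot gives the robot as it stands.
- The arm moves only by the tool drive_tool, never from a script. Its argument "increments" is text: rows parted by semicolons, each of 4 numbers parted by spaces: the shift along the world's x, y, z in m, then the turn about the world's z in rad. In form: tx ty tz spin; .... A call has 1 to 12 rows; each row shifts and turns the commanded pose from where the row before left it; what a row does not reach is not made up. A row lasts 1/12 s, in which the tool goes at most 41.7 mm and 7.16 degrees, less where a joint would pass 70% of its speed; a pose out of reach is approached as far as the arm can. A call is refused whole if a number of a shift passes 0.0417 or a number of a turn 0.125, either way. A call with a gripper value outside its range is refused whole. "grip" is the opening, from 0 (shut) to 1 (fully open), set as the call begins (left out, the last holds). The fingers move at their own pace and stop on an object; "squeeze" is the grip in N (left out, the last holds). Time passes only in rows, so rows that do not move let the fingers close. It gives the time, the measured TCP pose, the force and the opening at its end, in the units of the state.
- bot.get_obs(): the state, without advancing time (a new reading comes with each control period).
- bot.read_camera(name): name is "scene" or "top" or "wrist"; returns the picture (384x512x3 uint8, red, green, blue); there is no depth.
- bot.calibration(name): a dict with "fx", "fy", "cx", "cy" (pixels), "distortion" ([k1, k2, p1, p2, k3] as OpenCV has them; the pictures are not rectified), "camera_from_world" (4x4, takes a point from world to camera coordinates). Camera axes: x right, y down, z forward; pixel columns grow to the right and rows downward; lengths in m; the calibration is good to about 2 mm. A picture is of the moment at which its call begins: read the wrist's pose just before it. calibration takes no time and is no camera call; for the wrist camera it gives the pose at the moment of the call.
- bot.hand_in(): hands the job in, once; it reports no verdict.
The state is a dict: "t": time; "q": joint angles; "joint_vel": joint speeds; "joint_torque": joint torques, N m; "eef_pos": TCP position; "tool_rot": TCP orientation; "contact_force": force on the tool from outside, world axes, zero at the start; "torque": the same for the moment, N m; "gripper_width": opening from 0.0 (shut) to 1.0 (fully open).
Only numpy, scipy, OpenCV 4.12 (cv2) and the standard library are available. Lean on these libraries where they do the work, as an engineer would, in place of code of your own. Each camera call takes 0.05 s, during which the arm holds its last target.

## Task

On the electronics bench, push the yellow sensor module across the test fixture's plate until its long side lies flat against the aluminium rail, well before the pocket. Then slide it along, keeping it against the rail all the way, into the corner pocket between rail and red guide until it sits fully home against the end stop, and take the hand away. Only push it with the fingertips, never lift or tip it, and leave the black module and the other things on the bench where they are.

Things in the scene. Friction and masses are not known exactly. Their poses are not given: they have to be found in the camera images.
- fixture: Grey test fixture, fixed, yaw varies. Origin: centre of the plate's underside, on the bench top; x points away from the robot towards the rail, y along the rail towards the pocket, z up. Plate 220 (x) by 360 (y) mm, top face at z = 10 mm, bare around the yellow module. Aluminium rail along the whole far edge: flat inner face at x = +75 mm, 20 mm thick, 16 mm high above the plate.
- pocket (a point): Where the centre of the module's underside comes to lie when fully home: on the plate, 22 mm from the rail's face, 35 mm from the end stop's face (x +53, y +115, z +10 mm in the fixture's frame; same axes). End stop: inner face at fixture y = +150 mm, 16 mm high. The module's trailing end then stands clear of the straight guide, so fingertips need not enter the pocket.
- mouth (a point): Mouth of the pocket, on the plate: middle of the 47 mm wide entry between rail and red guide (x +51.5, y +100, z +10 mm in the fixture's frame). The guide is 16 mm high, 12 mm thick, inner face at x = +28 mm, from y = +100 to +150 mm; a red lead-in flares from there away from the rail, back to about y = +72 mm. It is entered only along the rail, in +y.
- module: Yellow sensor module on a green board, brass contacts at one end: a plain block 44 (x) by 70 (y) by 24 (height) mm, about 0.15 kg, loose, lying flat on the plate away from rail and pocket. Origin: centre of its underside; y along its length towards the contacts, within 30 degrees of the fixture's y. It slides on dry friction, with 1 to 3 N.
- spare: Black module of the same size and shape lying on the fixture's plate in front of the red guide; leave it. Origin at the centre of its underside.
- tape: Blue roll of tape, 64 mm across, 18 mm high, flat on the bench beyond the end-stop end of the fixture; leave it. Origin at the centre of its underside.
- pot: White jar with black lid, 44 mm across, 50 mm high, on the bench beyond the other (-y) end of the fixture; leave it. Origin at the centre of its underside.
- meter: Orange hand-held meter, 75 x 140 x 30 mm, lying on the right of the bench; leave it. Origin at the centre of its underside.
- bin: Open blue parts bin, 120 x 100 x 55 mm high, at the far right; leave it. Origin at the centre of its underside.
- calculator: Grey calculator, 80 x 160 x 16 mm, lying on the left; leave it. Origin at the centre of its underside.
- driver: Screwdriver, 170 mm long, lying on the near left; leave it.
- pliers: Red-handled pliers, 160 mm long, lying at the far left; leave it.
There are look-alikes about, which are no part of the job. Of the things that look like the module, the largest one is meant.

How it is judged:
By the outcome, as a careful person would: the job done as asked, in the order asked, and still so for the second after the job is handed in, with the robot touching nothing.
It also fails if it takes over 48 s, if anything falls off the work surface, if the arm or the gripper's body presses on something with over 40 N, if the wrist force passes 120 N, or if a joint passes its speed limit or range.

## Working session

There is one attempt and no reset: what is moved stays moved. The work goes in short steps, Python scripts to look and compute and a tool call to move; the robot and the scene stay as the last step left them, time stands still between calls to the robot, and variables do not carry over. Pictures are saved under pics/ and viewed, and the job is handed in when it is done.

Besides the shell and the picture viewer there is one more tool, called after ">>>" as name(argument=value, ...), one argument or row to a line, values as JSON. drive_tool: Moves the arm, as the interface text tells. Its arguments: {"type":"object","properties":{"increments":{"type":"string"},"grip":{"type":"number"},"squeeze":{"type":"number"}},"required":["increments"]}

```bash
ls; mkdir -p pics; python3 - <<'E'
from station import bot
import cv2
o=bot.get_obs();print(o['t'],o['eef_pos'],o['tool_rot'],o['gripper_width'],bot.finger_overhang)
for n in ['top','scene']:
    im=bot.read_camera(n);cv2.imwrite(f'pics/{n}0.png',im[:,:,::-1])
    c=bot.calibration(n);print(c)
E
```

```text
pics
0.0 [ 0.24118492 -0.62976614  0.21401639] [-8.87299208e-04  9.83318968e-01  1.81887242e-01 -2.25203612e-04] 1.000329705456272 0.022
{'fx': 397.81694335312466, 'fy': 397.81694335312466, 'cx': 255.78453775680393, 'cy': 192.46237658736555, 'distortion': array([-0.11106072,  0.        ,  0.        ,  0.        ,  0.        ]), 'camera_from_world': array([[-0.01284604, -0.99988897,  0.00755219,  0.0274363 ],
       [-0.99307179,  0.01187545, -0.1169076 ,  0.512767  ],
       [ 0.11680494, -0.00900167, -0.99311408,  1.16393746],
       [ 0.        ,  0.        ,  0.        ,  1.        ]])}
{'fx': 388.14632837355606, 'fy': 388.14632837355606, 'cx': 257.2475971674175, 'cy': 189.86725614935838, 'distortion': array([-0.01067521,  0.        ,  0.        ,  0.        ,  0.        ]), 'camera_from_world': array([[ 0.57553985,  0.81755805, -0.01878074, -0.31415525],
       [ 0.54444197, -0.40020719, -0.73716833, -0.25250185],
       [-0.61019409,  0.41404473, -0.6754481 ,  1.42676281],
       [ 0.        ,  0.        ,  0.        ,  1.        ]])}
```

View pics/top0.png

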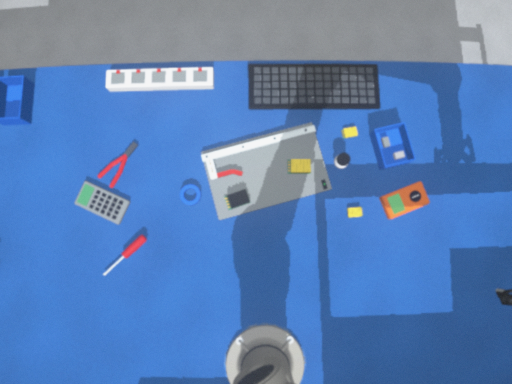

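View pics/scene0.png

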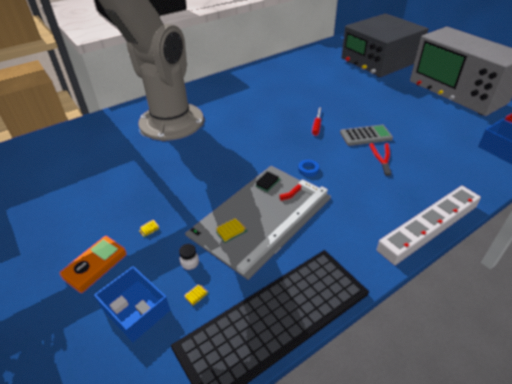

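```bash
python3 - <<'E'
import cv2
im=cv2.imread('pics/top0.png')
cv2.imwrite('pics/top0c.png',cv2.resize(im[90:290,150:390],None,fx=3,fy=3,interpolation=cv2.INTER_CUBIC)[:600,:720])
E
```

```text
(no output)
```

View pics/top0c.png

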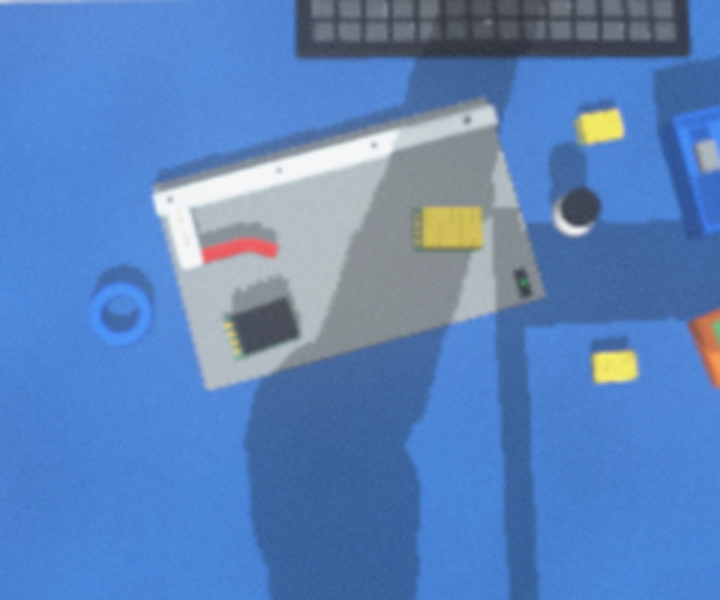

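The top view gives three candidates for the module: a large yellow block with brass contacts on the plate at (300,166), and small yellow blocks on the bench at (350,131) and (355,212). The description fits the one on the plate. The spare is at (237,198), the guide at (230,173) and the end stop at (210,168).

```bash
cat > h.py <<'E'
import numpy as np, cv2
from scipy.optimize import least_squares
def K(c): return np.array([[c['fx'],0,c['cx']],[0,c['fy'],c['cy']],[0,0,1.]])
def p2w(c,uv,z):
    uv=np.atleast_2d(uv).astype(float)
    n=cv2.undistortPoints(uv[:,None],K(c),np.array(c['distortion']))[:,0]
    T=c['camera_from_world'];R=T[:3,:3];o=-R.T@T[:3,3]
    d=np.c_[n,np.ones(len(n))]@R
    return o+d*((z-o[2])/d[:,2])[:,None]
def w2p(c,P):
    T=c['camera_from_world'];R=T[:3,:3]
    return cv2.projectPoints(np.atleast_2d(P).astype(float),cv2.Rodrigues(R)[0],T[:3,3],K(c),np.array(c['distortion']))[0][:,0]
def f2w(f,P):
    P=np.atleast_2d(P).astype(float);c,s=np.cos(f[2]),np.sin(f[2])
    return np.c_[f[0]+c*P[:,0]-s*P[:,1],f[1]+s*P[:,0]+c*P[:,1],P[:,2]]
def w2f(f,P):
    P=np.atleast_2d(P).astype(float);c,s=np.cos(f[2]),np.sin(f[2]);d=P[:,:2]-np.array(f[:2])
    return np.c_[c*d[:,0]+s*d[:,1],-s*d[:,0]+c*d[:,1]]
def fit(c,uv,P,x0):
    r=least_squares(lambda f:(w2p(c,f2w(f,P))-uv).ravel(),x0)
    return r.x,r.fun.reshape(-1,2)
E
python3 - <<'E'
from h import *
from station import bot
c=bot.calibration('top')
cr=lambda a:np.array(a)/3.+[150,90]-.33
# fixture: near corners plate top, rail top corners
uv=cr([(208,389),(545,297),(497,122),(155,190),(157,215)])
P=[(-.11,.18,.01),(-.11,-.18,.01),(.075,-.18,.026),(.095,.18,.026),(.075,.18,.026)]
f,r=fit(c,uv,P,[.6,0,.2]);print(f,r.round(1))
uv=cr([(415,207),(481,207),(482,248),(415,250)])
P=[(.022,.035,.034),(.022,-.035,.034),(-.022,-.035,.034),(-.022,.035,.034)]
m,r=fit(c,uv,P,[.6,-.1,0]);print(m,r.round(1)); print(w2f(f,[*m[:2],0]),np.degrees(m[2]-f[2]))
print(p2w(c,uv,.034))
E
```

```text
[ 0.58649619 -0.01093042  0.25437177] [[-0.7  0. ]
 [ 0.5 -0.3]
 [ 0.3  0. ]
 [-0.5  1.2]
 [ 0.5 -0.9]]
[ 5.92644498e-01 -1.10886525e-01 -2.06853244e-04] [[-0.6 -0.1]
 [ 0.4 -0.3]
 [ 0.5  0.4]
 [-0.3 -0.1]]
[[-0.01920224 -0.09828682]] -14.586280863659676
[[ 0.6144405  -0.07775909  0.034     ]
 [ 0.61382505 -0.14466323  0.034     ]
 [ 0.57180451 -0.14437703  0.034     ]
 [ 0.5704667  -0.07672436  0.034     ]]
```

>>> drive_tool(
  increments="0.015 0.025 0 -0.006; 0.015 0.025 0 -0.006; 0.015 0.025 0 -0.006; 0.015 0.025 0 -0.006; 0.015 0.025 0 -0.006; 0.015 0.025 0 -0.006; 0.015 0.025 0 -0.006; 0.015 0.025 0 -0.006; 0.015 0.025 0 -0.006; 0.015 0.025 0 -0.006",
  grip=0.4,
)

```text
t: 0.93
eef_pos: [0.3917, -0.3788, 0.2147]
tool_rot: [-0.0, 0.988, 0.152, -0.0]
contact_force: [1.2, -0.2, 0.8]
gripper_width: 0.4
```

>>> drive_tool(
  increments="0.015 0.025 0 -0.006; 0.015 0.025 0 -0.006; 0.015 0.025 0 -0.006; 0.015 0.025 0 -0.006; 0.015 0.025 0 -0.006; 0.015 0.025 0 -0.006; 0.015 0.025 0 -0.006; 0.015 0.025 0 -0.006; 0.015 0.025 0 -0.006; 0 0 0 0; 0 0 0 0",
)

```text
t: 1.85
eef_pos: [0.527, -0.1533, 0.2146]
tool_rot: [-0.0, 0.992, 0.128, -0.0]
contact_force: [0.0, -0.7, 0.0]
gripper_width: 0.397
```

```bash
python3 - <<'E'
from station import bot
import cv2,pickle
o=bot.get_obs();c=bot.calibration('wrist')
im=bot.read_camera('wrist');cv2.imwrite('pics/w1.png',im[:,:,::-1]);pickle.dump(c,open('w1.pkl','wb'))
print(o['t'],o['eef_pos'],o['tool_rot'],o['gripper_width'])
E
```

```text
1.85 [ 0.52697445 -0.15327829  0.21463253] [-3.92606798e-04  9.91829726e-01  1.27568027e-01 -1.98799451e-04] 0.39666754211216404
```

View pics/w1.png

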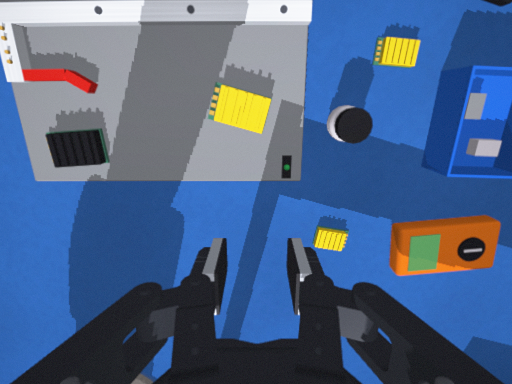

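The wrist view shows the module at (240,107) with brass contacts on its left end, the rail along the top, the end stop at (10,50), and the guide with its lead-in at (60,78). The two smaller look-alikes are at (398,52) and (331,239).

```bash
python3 - <<'E'
import cv2
im=cv2.imread('pics/w1.png')
cv2.imwrite('pics/w1c.png',cv2.resize(im[70:145,190:300],None,fx=7,fy=7,interpolation=cv2.INTER_CUBIC))
cv2.imwrite('pics/w1d.png',cv2.resize(im[0:190,0:320],None,fx=2.5,fy=2.5,interpolation=cv2.INTER_CUBIC))
E
```

```text
(no output)
```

View pics/w1c.png

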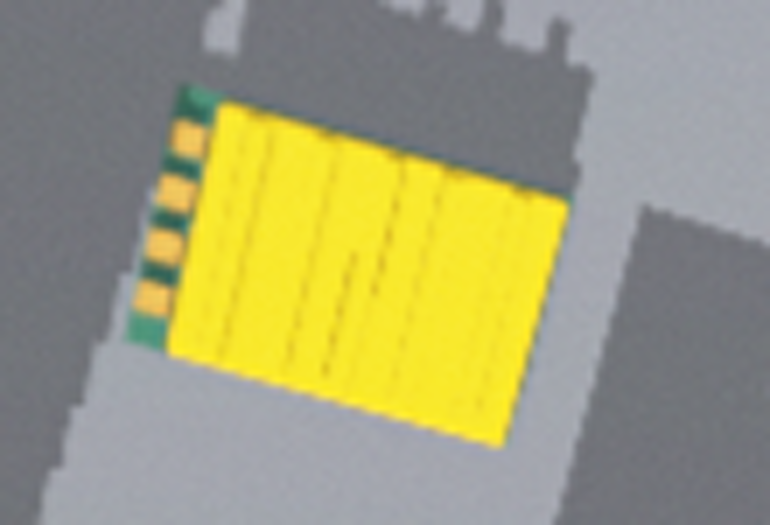

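View pics/w1d.png

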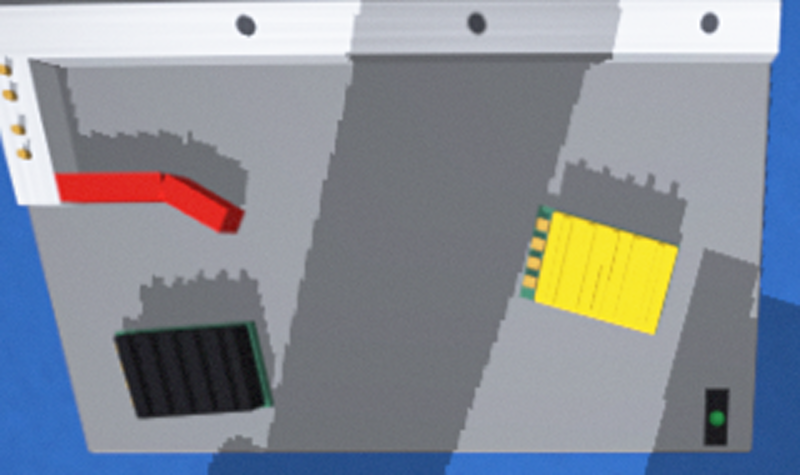

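```bash
python3 - <<'E'
from h import *
import pickle
c=pickle.load(open('w1.pkl','rb'))
d=lambda a:(np.array(a)+.5)/2.5-.5
uv=d([(90,451),(751,451),(778,55),(18,204),(59,203),(30,60)])
P=[(-.11,.18,.01),(-.11,-.18,.01),(.075,-.18,.026),(.028-.012,.18,.026),(.016,.15,.026),(.075,.15,.026)]
for idx in ([0,1,2,5],[0,1,2]):
    f,r=fit(c,uv[idx],np.array(P)[idx],[.586,-.01,.25]);print(f.round(4),r.round(1).tolist())
f,r=fit(c,uv[[0,1,2,5]],np.array(P)[[0,1,2,5]],[.586,-.01,.25])
print('end stop/rail', w2f(f,p2w(c,uv[3:],.026)).round(4))
# rail inner bottom line at z=.01, top inner at .026
print('rail inner',w2f(f,p2w(c,d([(770,62),(100,66),(300,64)]),.01)).round(4), w2f(f,p2w(c,d([(770,55),(100,60)]),.026)).round(4))
print('guide',w2f(f,p2w(c,d([(58,174),(162,174),(240,208),(222,233)]),.026)).round(4))
m7=lambda a:(np.array(a)+.5)/7-.5+[190,70]
q=m7([(570,200),(502,447),(220,103),(167,354)])
W=p2w(c,q,.034);print(w2f(f,W).round(4)); 
print('sizes',np.linalg.norm(W[0]-W[1]),np.linalg.norm(W[0]-W[2]))
F=w2f(f,W)
for z in (.012,.022,.034): print(z,w2f(f,p2w(c,m7([(183,88),(128,342)]),z)).round(4))
from numpy import arctan2,degrees
print('yaw rel',[degrees(arctan2((F[b]-F[a])[0],(F[b]-F[a])[1])) for a,b in((0,2),(1,3))])
pickle.dump(f,open('f.pkl','wb'))
print(f2w(f,[(-.072,-.098,0)]))
E
```

```text
[ 0.5834 -0.0137  0.2575] [[-0.5, 1.0], [0.7, 1.0], [0.3, -0.5], [-0.4, -0.6]]
[ 0.5838 -0.0135  0.2558] [[-0.9, 0.4], [0.5, 0.8], [0.3, -0.7]]
end stop/rail [[0.0152 0.171 ]
 [0.0154 0.1513]
 [0.0744 0.1497]]
rail inner [[ 0.0756 -0.1789]
 [ 0.0753  0.1298]
 [ 0.0752  0.0366]] [[ 0.0745 -0.1762]
 [ 0.0739  0.1182]]
guide [[0.0278 0.1486]
 [0.0274 0.1   ]
 [0.0125 0.0664]
 [0.0016 0.0768]]
[[-0.0048 -0.1371]
 [-0.0446 -0.1261]
 [ 0.0101 -0.0802]
 [-0.0293 -0.0698]]
sizes 0.04129952191720134 0.058732379290865805
0.012 [[ 0.0137 -0.0714]
 [-0.0285 -0.0597]]
0.022 [[ 0.0131 -0.0727]
 [-0.028  -0.0614]]
0.034 [[ 0.0123 -0.0744]
 [-0.0273 -0.0634]]
yaw rel [np.float64(14.666694738807475), np.float64(15.24726177103115)]
[[ 0.53869763 -0.12683583  0.        ]]
```

```bash
python3 - <<'E'
from h import *
import pickle
from station import bot
c=pickle.load(open('w1.pkl','rb'))
im=cv2.imread('pics/w1.png');cv2.imwrite('pics/w1e.png',cv2.resize(im[215:330,160:350],None,fx=4,fy=4,interpolation=cv2.INTER_CUBIC))
e=bot.get_obs()['eef_pos'];f=[e[0],e[1],.2559]
for o in (.005,.01,.015,.022):
    print(o,w2p(c,f2w(f,[(x,s*.017,e[2]-o) for s in(1,-1) for x in(-.011,.011)])).round(0).tolist())
E
```

```text
0.005 [[233.0, 250.0], [232.0, 219.0], [285.0, 250.0], [286.0, 219.0]]
0.01 [[234.0, 246.0], [233.0, 216.0], [284.0, 246.0], [285.0, 216.0]]
0.015 [[234.0, 243.0], [234.0, 213.0], [283.0, 243.0], [284.0, 214.0]]
0.022 [[235.0, 238.0], [234.0, 210.0], [282.0, 238.0], [283.0, 210.0]]
```

View pics/w1e.png

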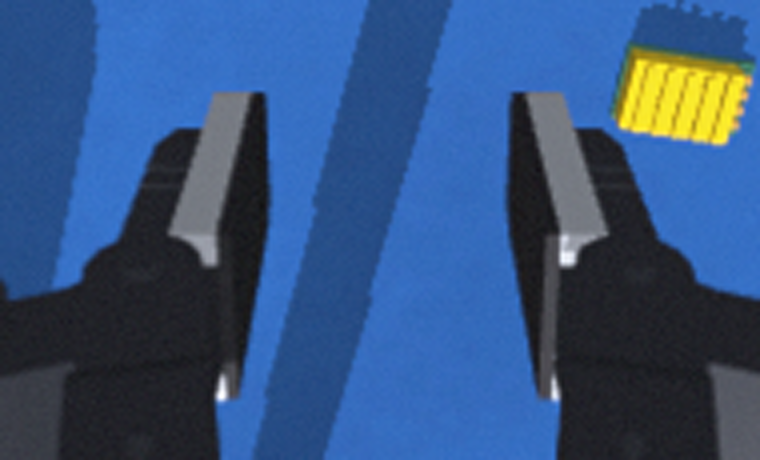

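```bash
python3 - <<'E'
from h import *
import pickle
from station import bot
c=pickle.load(open('w1.pkl','rb'));T=c['camera_from_world'];R=T[:3,:3]
o=bot.get_obs();e=o['eef_pos'];f=[e[0],e[1],.2559]
cam=-R.T@T[:3,3]
print('cam f',w2f(f,cam),cam[2]-e[2],'axis',R[2],c['fx'])
for x in(-.011,0,.011):
  for off in (-.04,-.02,-.01,0,.01,.022):
    a,b=w2p(c,f2w(f,[(x,.017,e[2]-off),(x,-.017,e[2]-off)])); print(x,off,a.round(0),b.round(0),round(b[0]-a[0],1))
E
```

```text
cam f [[0.08162571 0.0017406 ]] 0.15960278621315283 axis [-0.3044784  -0.08038333 -0.9491214 ] 280.56903193687054
-0.011 -0.04 [226. 294.] [293. 294.] 66.7
-0.011 -0.02 [230. 272.] [289. 272.] 58.9
-0.011 -0.01 [231. 262.] [287. 262.] 55.7
-0.011 0 [233. 254.] [285. 254.] 52.8
-0.011 0.01 [234. 246.] [284. 246.] 50.1
-0.011 0.022 [235. 238.] [282. 238.] 47.3
0 -0.04 [226. 276.] [294. 276.] 68.4
0 -0.02 [229. 255.] [290. 255.] 60.2
0 -0.01 [231. 246.] [288. 246.] 56.8
0 0 [232. 239.] [286. 239.] 53.8
0 0.01 [233. 232.] [285. 232.] 51.1
0 0.022 [235. 224.] [283. 224.] 48.1
0.011 -0.04 [225. 256.] [295. 256.] 70.2
0.011 -0.02 [229. 237.] [290. 237.] 61.6
0.011 -0.01 [230. 229.] [288. 230.] 58.1
0.011 0 [232. 223.] [287. 223.] 54.9
0.011 0.01 [233. 216.] [285. 216.] 52.1
0.011 0.022 [234. 210.] [283. 210.] 49.0
```

```bash
python3 - <<'E'
from h import *
from station import bot
o=bot.get_obs();e=o['eef_pos'];f=[e[0],e[1],.2559]
c=bot.calibration('scene');im=bot.read_camera('scene')[:,:,::-1].copy()
p=w2p(c,f2w(f,[(0,0,e[2]),(0,0,e[2]-.022),(0,0,e[2]+.02)]));print(p)
a,b=(p[0]-[60,60]).astype(int);cv2.imwrite('pics/s1.png',cv2.resize(im[b:b+110,a:a+130],None,fx=5,fy=5,interpolation=cv2.INTER_CUBIC))
print((p-[a,b])*5)
E
```

```text
[[195.72005119 162.97225631]
 [196.89709323 170.31490604]
 [194.61615573 156.08336357]]
[[303.60025597 304.86128156]
 [309.48546613 341.57453021]
 [298.08077867 270.41681786]]
```

View pics/s1.png

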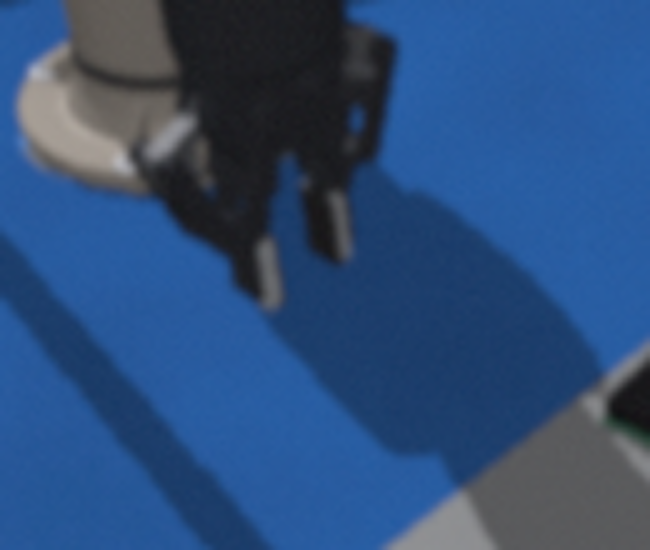

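>>> drive_tool(
  increments="0.004 0.013 -0.02 0; 0.005 0.013 -0.02 0; 0 0 -0.025 0; 0 0 -0.025 0; 0 0 -0.025 0; 0 0 -0.02 0; 0 0 -0.01 0; 0 0 0 0; 0 0 0 0",
)

```text
t: 2.7
eef_pos: [0.5352, -0.1303, 0.0702]
tool_rot: [0.0, 0.992, 0.125, -0.0]
contact_force: [0.1, 0.7, 0.3]
gripper_width: 0.402
```

```bash
cat > snap.py <<'E'
import sys,pickle
from h import *
from station import bot
n=sys.argv[1]
o=bot.get_obs();e=o['eef_pos'];c=bot.calibration('wrist');im=bot.read_camera('wrist')[:,:,::-1]
cv2.imwrite(f'pics/{n}.png',im);pickle.dump((c,o),open(f'{n}.pkl','wb'))
f=pickle.load(open('f.pkl','rb'));q=o['tool_rot']
print('t',o['t'],'tool in fixture',w2f(f,e).round(4),'z',round(e[2],4),'yaw rel deg',np.degrees(2*np.arctan2(q[2],q[1])-f[2]).round(2),'F',o['contact_force'].round(1),o['gripper_width'])
E
python3 snap.py w2
```

```text
t 2.7 tool in fixture [[-0.0762 -0.1004]] z 0.0702 yaw rel deg -0.41 F [0.1 0.7 0.3] 0.4015622405719616
```

View pics/w2.png

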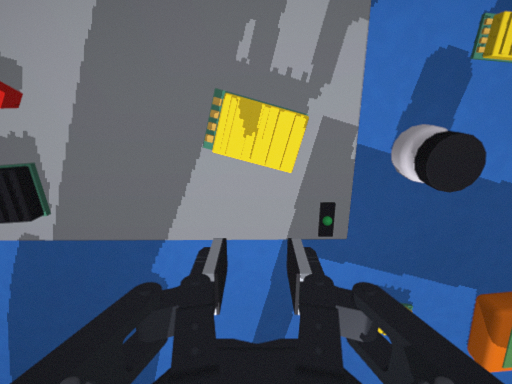

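```bash
python3 - <<'E'
from h import *
import pickle
c,o=pickle.load(open('w2.pkl','rb'));f=pickle.load(open('f.pkl','rb'))
print(w2p(c,f2w(f,[(-.11,-.18,.01),(-.0446,-.1261,.034),(-.0048,-.1371,.034)])))
E
```

```text
[[347.8354201  239.85584325]
 [292.09371544 173.88957282]
 [310.43476192 116.30857176]]
```

>>> drive_tool(
  increments="0 0 -0.01 0.004; 0 0 -0.01 0.003; 0 0 -0.01 0; 0 0 0 0; 0 0 0 0",
)

```text
t: 3.17
eef_pos: [0.5347, -0.1292, 0.0391]
tool_rot: [-0.0, 0.992, 0.129, -0.001]
contact_force: [0.5, 0.5, 0.1]
gripper_width: 0.402
```

```bash
python3 snap.py w3; python3 - <<'E'
from h import *
from station import bot
c=bot.calibration('scene');im=bot.read_camera('scene')[:,:,::-1]
e=bot.get_obs()['eef_pos'];p=w2p(c,[e])[0];print(p)
a,b=(p-[60,60]).astype(int);s=cv2.resize(im[b:b+100,a:a+130],None,fx=5,fy=5,interpolation=cv2.INTER_CUBIC)
w=cv2.imread('pics/w3.png')
cv2.imwrite('pics/s3.png',s);cv2.imwrite('pics/w3c.png',w)
E
```

```text
t 3.1667 tool in fixture [[-0.0764 -0.0993]] z 0.0391 yaw rel deg 0.08 F [0.5 0.5 0.1] 0.40170883533454077
[214.47127339 213.21235693]
```

View pics/s3.png

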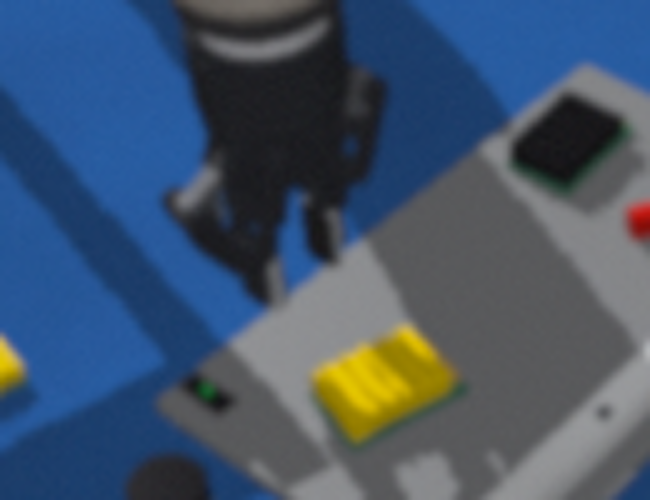

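View pics/w3.png

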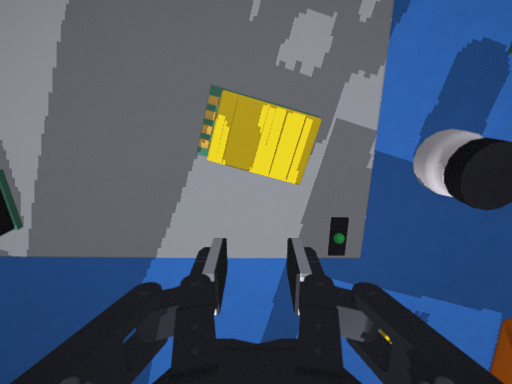

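>>> drive_tool(
  increments="0 0 -0.008 0; 0 0 -0.007 0; 0 0 -0.005 0; 0 0 0 0; 0 0 0 0",
)

```text
t: 3.68
eef_pos: [0.535, -0.1293, 0.0195]
tool_rot: [-0.0, 0.992, 0.129, -0.001]
contact_force: [-0.3, -0.5, 0.1]
gripper_width: 0.395
```

```bash
python3 snap.py w4; python3 - <<'E'
from h import *
from station import bot
c=bot.calibration('scene');im=bot.read_camera('scene')[:,:,::-1]
e=bot.get_obs()['eef_pos'];p=w2p(c,[e])[0];print(p)
a,b=(p-[60,60]).astype(int);s=cv2.resize(im[b:b+100,a:a+130],None,fx=5,fy=5,interpolation=cv2.INTER_CUBIC)
cv2.imwrite('pics/s4.png',s)
E
```

```text
t 3.6833 tool in fixture [[-0.0762 -0.0994]] z 0.0195 yaw rel deg 0.08 F [-0.3 -0.5  0.1] 0.395065375571005
[215.15601989 218.44825194]
```

View pics/s4.png

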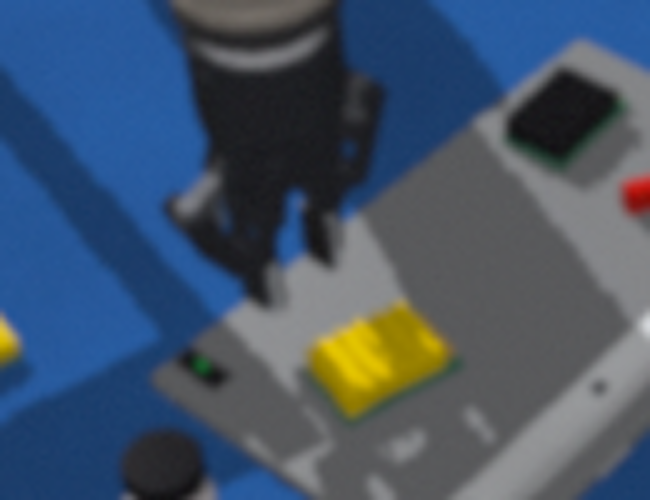

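View pics/w4.png

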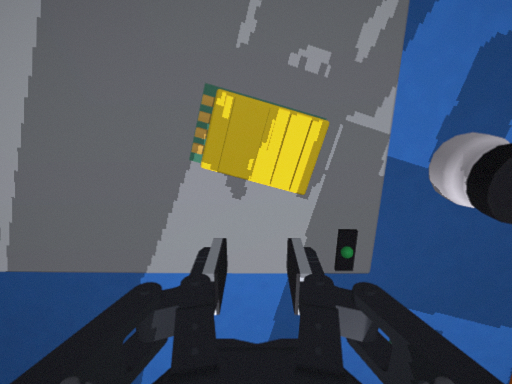

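>>> drive_tool(
  increments="0 0 -0.004 0; 0 0 -0.004 0; 0 0 -0.004 0; 0 0 0 0; 0 0 0 0",
)

```text
t: 4.2
eef_pos: [0.5352, -0.1293, 0.0076]
tool_rot: [-0.0, 0.992, 0.129, -0.0]
contact_force: [0.0, 0.9, -0.1]
gripper_width: 0.401
```

```bash
python3 snap.py w5; python3 - <<'E'
import cv2
im=cv2.imread('pics/w5.png');cv2.imwrite('pics/w5c.png',cv2.resize(im[150:340,130:390],None,fx=3,fy=3,interpolation=cv2.INTER_CUBIC))
E
```

```text
t 4.2 tool in fixture [[-0.076  -0.0995]] z 0.0076 yaw rel deg 0.08 F [ 0.   0.9 -0.1] 0.40141537824321005
```

View pics/w5c.png

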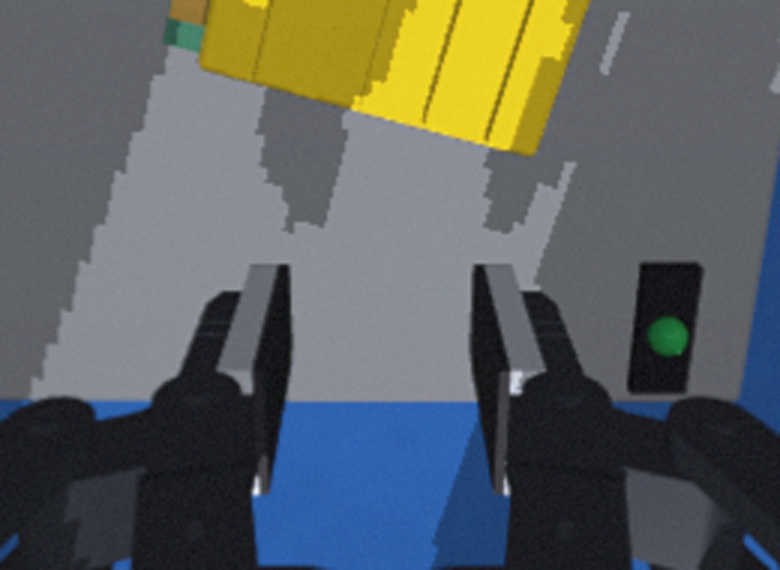

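>>> drive_tool(
  increments="0 0 -0.003 0; 0 0 -0.003 0; 0 0 -0.003 0; 0 0 0 0; 0 0 0 0",
)

```text
t: 4.67
eef_pos: [0.5352, -0.1293, -0.0013]
tool_rot: [-0.0, 0.992, 0.129, -0.0]
contact_force: [-0.8, -0.4, 0.1]
gripper_width: 0.398
```

```bash
python3 snap.py w6; python3 - <<'E'
import cv2
im=cv2.imread('pics/w6.png');cv2.imwrite('pics/w6c.png',cv2.resize(im[150:340,130:390],None,fx=3,fy=3,interpolation=cv2.INTER_CUBIC))
E
```

```text
t 4.6667 tool in fixture [[-0.076  -0.0995]] z -0.0013 yaw rel deg 0.07 F [-0.8 -0.4  0.1] 0.3979292378074638
```

View pics/w6c.png

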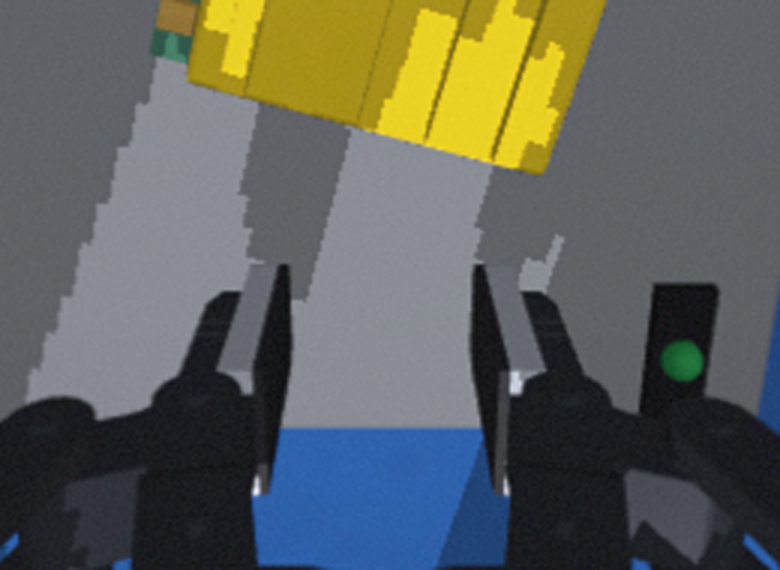

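>>> drive_tool(
  increments="0.0077 0.002 0 0; 0.0077 0.002 0 0; 0.0058 0.0015 0 0; 0.0058 0.0015 0 0; 0.0058 0.0015 0 0; 0.0058 0.0015 0 0; 0.0058 0.0015 0 0; 0.0058 0.0015 0 0; 0.0058 0.0015 0 0; 0 0 0 0; 0 0 0 0",
)

```text
t: 5.63
eef_pos: [0.5923, -0.1144, -0.0009]
tool_rot: [-0.0, 0.992, 0.129, 0.001]
contact_force: [-0.2, -0.2, 0.8]
gripper_width: 0.398
```

```bash
python3 snap.py w7
```

```text
t 5.6333 tool in fixture [[-0.017  -0.0996]] z -0.0009 yaw rel deg 0.1 F [-0.2 -0.2  0.8] 0.3977331001565365
```

View pics/w7.png

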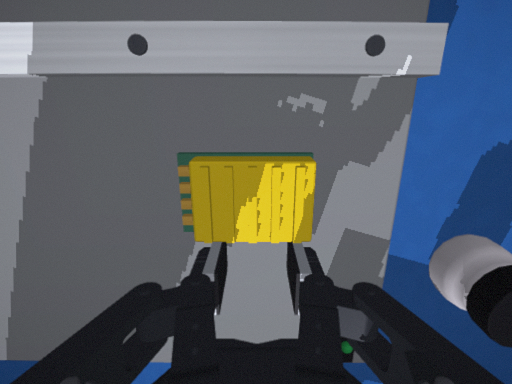

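The module is squared on the fingers, with its near edge at row 241 and the rail parallel at row 75, about 37 mm away.

>>> drive_tool(
  increments="0.0058 0.0015 0 0; 0.0058 0.0015 0 0; 0.0058 0.0015 0 0; 0.0058 0.0015 0 0; 0.0058 0.0015 0 0; 0.0029 0.0008 0 0; 0.0019 0.0005 0 0; 0 0 0 0; 0 0 0 0",
)

```text
t: 6.43
eef_pos: [0.6255, -0.106, -0.0009]
tool_rot: [0.0, 0.992, 0.129, 0.0]
contact_force: [0.2, 1.3, -0.3]
gripper_width: 0.398
```

>>> drive_tool(
  increments="0.001 0.0003 0 0; 0.001 0.0003 0 0; 0 0 0 0",
)

```text
t: 6.68
eef_pos: [0.627, -0.1056, -0.001]
tool_rot: [0.0, 0.992, 0.129, -0.0]
contact_force: [-1.9, -0.4, 1.4]
gripper_width: 0.399
```

```bash
python3 snap.py w8
```

```text
t 6.6833 tool in fixture [[ 0.0188 -0.1   ]] z -0.001 yaw rel deg 0.06 F [-1.9 -0.4  1.4] 0.39856244466041685
```

View pics/w8.png

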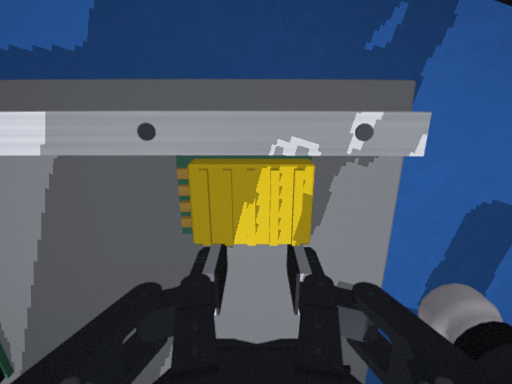

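>>> drive_tool(
  increments="0.001 0.0003 0 0; 0.001 0.0003 0 0; 0 0 0 0",
)

```text
t: 6.98
eef_pos: [0.6293, -0.1049, -0.001]
tool_rot: [0.0, 0.992, 0.129, -0.0]
contact_force: [-1.7, -0.2, 0.5]
gripper_width: 0.399
```

>>> drive_tool(
  increments="0.001 0.0003 0 0; 0.001 0.0003 0 0; 0 0 0 0",
)

```text
t: 7.23
eef_pos: [0.6292, -0.105, -0.0012]
tool_rot: [0.0, 0.992, 0.129, -0.002]
contact_force: [-6.4, -1.4, 5.7]
gripper_width: 0.399
```

>>> drive_tool(
  increments="0.001 0.0003 0 0; 0 0 0 0",
)

```text
t: 7.4
eef_pos: [0.6292, -0.105, -0.0014]
tool_rot: [0.0, 0.992, 0.129, -0.003]
contact_force: [-10.0, -1.8, 7.2]
gripper_width: 0.4
```

```bash
python3 snap.py w9;  python3 - <<'E'
import cv2
im=cv2.imread('pics/w9.png');cv2.imwrite('pics/w9c.png',cv2.resize(im[90:260,130:390],None,fx=3,fy=3,interpolation=cv2.INTER_CUBIC))
E
```

```text
t 7.4 tool in fixture [[ 0.0211 -0.0999]] z -0.0014 yaw rel deg 0.02 F [-10.   -1.8   7.2] 0.4000142556324519
```

View pics/w9c.png

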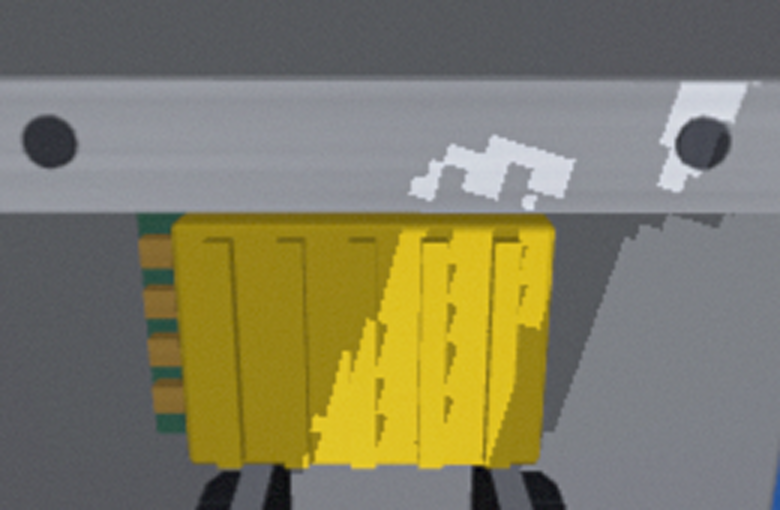

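```bash
python3 - <<'E'
from h import *
import pickle
f=pickle.load(open('f.pkl','rb'))
c,o=pickle.load(open('w9.pkl','rb'))
k=lambda a:(np.array(a)+.5)/3-.5+[130,90]
print('yellow top corners',w2f(f,p2w(c,k([(555,226),(541,464),(188,464),(175,228)]),.034)).round(4))
for z in(.012,.016):print('board',w2f(f,p2w(c,k([(138,214),(158,431)]),z)).round(4))
c,_=pickle.load(open('w1.pkl','rb')),0
print('pot lid', w2f(f,p2w(c,[(353,125)],.05)).round(4))
c,_=pickle.load(open('w2.pkl','rb'))
print('pot lid', w2f(f,p2w(c,[(450,161)],.05)).round(4))
E
```

```text
yellow top corners [[ 0.0751 -0.1259]
 [ 0.0351 -0.1263]
 [ 0.0349 -0.068 ]
 [ 0.0746 -0.0689]]
board [[ 0.0722 -0.0571]
 [ 0.03   -0.0572]]
board [[ 0.073  -0.0583]
 [ 0.032  -0.0583]]
pot lid [[-0.0335 -0.2292]]
pot lid [[-0.0324 -0.2271]]
```

The module's long side is flush on the rail. Its tail is at fixture y of about -127 mm, which is well before the pocket. Next I back off, lift, and go round to the trailing end.

>>> drive_tool(
  increments="-0.0077 -0.002 0 0; -0.0077 -0.002 0 0; -0.0077 -0.002 0 0; 0 0 0.02 0; 0 0 0.025 0; 0 0 0.02 0; 0 0 0 0",
)

```text
t: 8.03
eef_pos: [0.6121, -0.1103, 0.0684]
tool_rot: [0.001, 0.992, 0.129, 0.004]
contact_force: [0.9, -0.2, 0.7]
gripper_width: 0.402
```

>>> drive_tool(
  increments="0.005 -0.003 0 0.12; 0.005 -0.003 0 0.12; 0.005 -0.003 0 0.12; 0.005 -0.003 0 0.12; 0.005 -0.003 0 0.12; 0.005 -0.003 0 0.12; 0.005 -0.003 0 0.12; 0.005 -0.003 0 0.12; 0.005 -0.003 0 0.12; 0.005 -0.003 0 0.12; 0.005 -0.003 0 0.12; 0.005 -0.003 0 0.12",
  grip=0,
)

```text
t: 9.03
eef_pos: [0.669, -0.1461, 0.0634]
tool_rot: [-0.0, 0.658, 0.753, 0.0]
contact_force: [0.7, -0.3, -0.1]
gripper_width: -0.004
```

>>> drive_tool(
  increments="0.0 -0.002 0 0.12; 0 0 0 0.011; 0 0 0 0; 0 0 0 0",
)

```text
t: 9.37
eef_pos: [0.6687, -0.1477, 0.0636]
tool_rot: [-0.0, 0.611, 0.792, 0.0]
contact_force: [-0.0, -1.0, 0.6]
gripper_width: -0.002
```

```bash
python3 snap.py w10
```

```text
t 9.3667 tool in fixture [[ 0.0484 -0.1513]] z 0.0636 yaw rel deg 89.9 F [-0.  -1.   0.6] -0.0015568334518141975
```

View pics/w10.png

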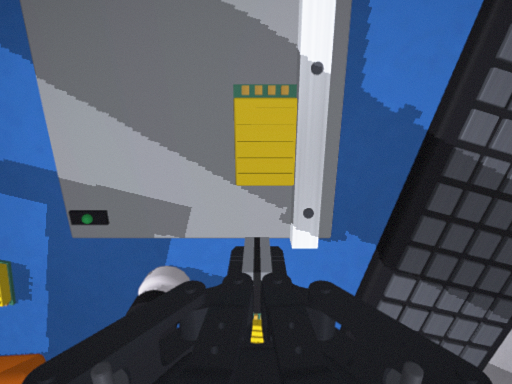

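>>> drive_tool(
  increments="0 0 -0.015 0; 0 0 -0.015 0; 0 0 -0.012 0; 0 0 -0.008 0; 0 0 0 0; 0 0 0 0",
)

```text
t: 9.92
eef_pos: [0.6686, -0.1477, 0.0129]
tool_rot: [-0.001, 0.61, 0.793, -0.0]
contact_force: [-0.5, -0.3, -0.2]
gripper_width: -0.003
```

```bash
python3 snap.py w11
```

```text
t 9.9167 tool in fixture [[ 0.0483 -0.1513]] z 0.0129 yaw rel deg 90.09 F [-0.5 -0.3 -0.2] -0.002903376429748043
```

View pics/w11.png

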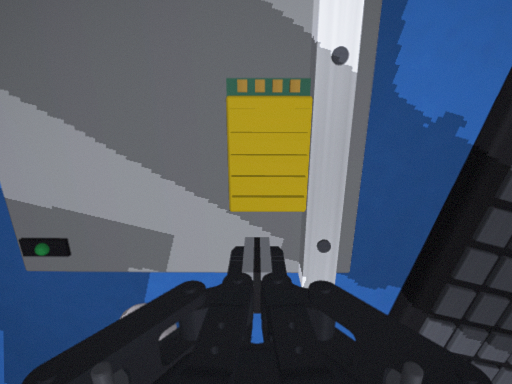

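>>> drive_tool(
  increments="0 0 -0.003 0; 0 0 -0.002 0; 0 0 -0.002 0; 0 0 0 0; 0 0 0 0",
)

```text
t: 10.38
eef_pos: [0.6691, -0.148, 0.0071]
tool_rot: [0.0, 0.61, 0.792, -0.0]
contact_force: [-0.0, 0.1, 0.2]
gripper_width: 0.005
```

```bash
python3 snap.py w12;  python3 - <<'E'
from h import *
from station import bot
c=bot.calibration('scene');im=bot.read_camera('scene')[:,:,::-1]
e=bot.get_obs()['eef_pos'];p=w2p(c,[e])[0];print(p)
a,b=(p-[60,60]).astype(int);s=cv2.resize(im[b:b+100,a:a+130],None,fx=5,fy=5,interpolation=cv2.INTER_CUBIC)
cv2.imwrite('pics/s12.png',s)
w=cv2.imread('pics/w12.png');cv2.imwrite('pics/w12c.png',cv2.resize(w[150:330,160:390],None,fx=3,fy=3,interpolation=cv2.INTER_CUBIC))
E
```

```text
t 10.3833 tool in fixture [[ 0.0487 -0.1517]] z 0.0071 yaw rel deg 90.08 F [-0.   0.1  0.2] 0.005267546613002397
[236.83842973 257.43366433]
```

View pics/s12.png

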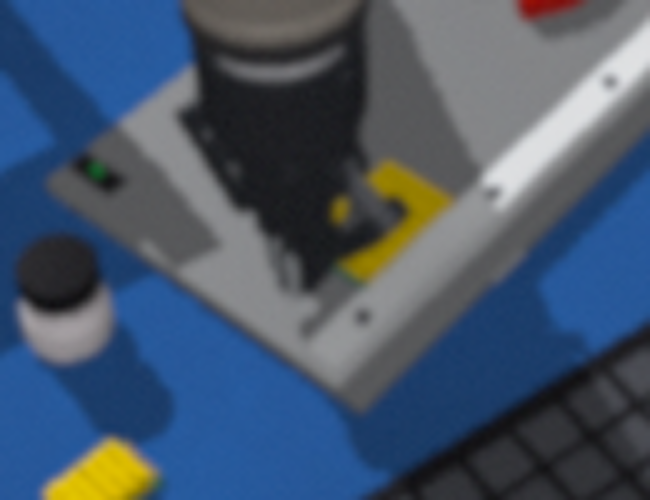

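View pics/w12c.png

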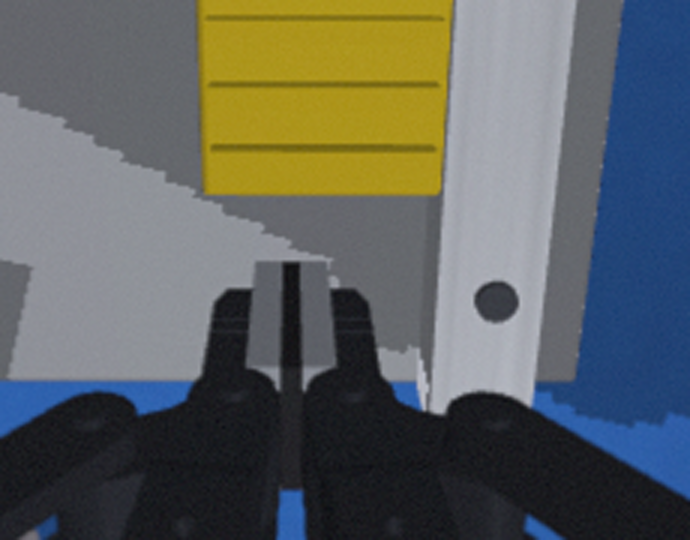

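>>> drive_tool(
  increments="0 0 -0.003 0; 0 0 -0.003 0; 0 0 -0.002 0; 0 0 0 0; -0.0014 0.0058 0 0; -0.0014 0.0058 0 0; -0.0014 0.0058 0 0; -0.0014 0.0058 0 0; -0.0014 0.0058 0 0; -0.0014 0.0058 0 0; -0.0014 0.0058 0 0; 0 0 0 0",
)

```text
t: 11.48
eef_pos: [0.659, -0.1054, -0.0009]
tool_rot: [-0.0, 0.609, 0.793, 0.0]
contact_force: [0.1, -0.7, 0.6]
gripper_width: -0.002
```

```bash
python3 snap.py w13
```

```text
t 11.4833 tool in fixture [[ 0.0498 -0.1079]] z -0.0009 yaw rel deg 90.18 F [ 0.1 -0.7  0.6] -0.002333135810476667
```

View pics/w13.png

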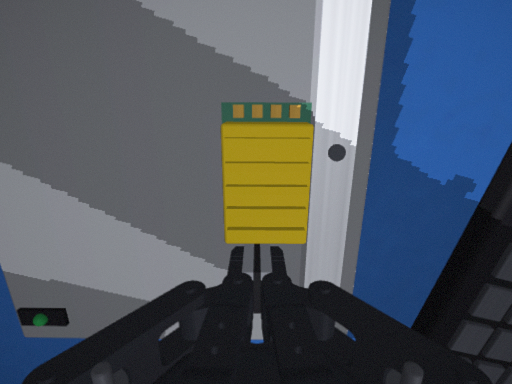

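The fingertips are in contact with the tail (row 244), and the module still lies along the rail.

>>> drive_tool(
  increments="-0.0014 0.0058 0 0; -0.0014 0.0058 0 0; -0.0014 0.0058 0 0; -0.0014 0.0058 0 0; -0.0014 0.0058 0 0; -0.0014 0.0058 0 0; -0.0014 0.0058 0 0; -0.0014 0.0058 0 0; -0.0014 0.0058 0 0; -0.0014 0.0058 0 0",
)

```text
t: 12.37
eef_pos: [0.6449, -0.0491, -0.0011]
tool_rot: [-0.0, 0.61, 0.792, -0.0]
contact_force: [-0.9, -4.4, 2.3]
gripper_width: -0.002
```

```bash
python3 snap.py w14;python3 - <<'E'
import cv2
w=cv2.imread('pics/w14.png');cv2.imwrite('pics/w14c.png',cv2.resize(w[0:270,130:430],None,fx=2.2,fy=2.2,interpolation=cv2.INTER_CUBIC))
E
```

```text
t 12.3667 tool in fixture [[ 0.0505 -0.0499]] z -0.0011 yaw rel deg 90.08 F [-0.9 -4.4  2.3] -0.0019910749660859055
```

View pics/w14c.png

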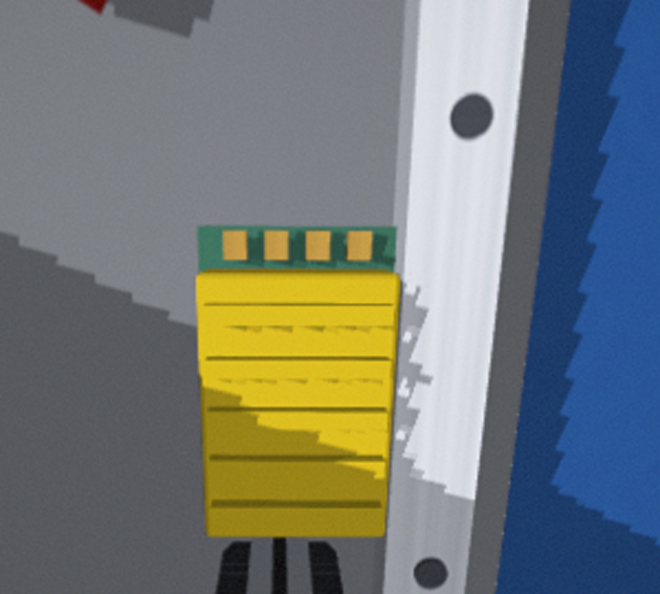

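>>> drive_tool(
  increments="-0.0014 0.0058 0 0; -0.0014 0.0058 0 0; -0.0014 0.0058 0 0; -0.0014 0.0058 0 0; -0.0014 0.0058 0 0; -0.0014 0.0058 0 0; -0.0014 0.0058 0 0; -0.0014 0.0058 0 0; -0.0014 0.0058 0 0",
)

```text
t: 13.17
eef_pos: [0.6326, 0.0045, -0.0011]
tool_rot: [-0.0, 0.61, 0.793, 0.0]
contact_force: [-0.3, -1.8, -0.3]
gripper_width: 0.003
```

```bash
python3 snap.py w15;python3 - <<'E'
import cv2
w=cv2.imread('pics/w15.png');cv2.imwrite('pics/w15c.png',cv2.resize(w[0:270,130:430],None,fx=2.2,fy=2.2,interpolation=cv2.INTER_CUBIC))
E
```

```text
t 13.1667 tool in fixture [[0.0522 0.005 ]] z -0.0011 yaw rel deg 90.13 F [-0.3 -1.8 -0.3] 0.003464977713363362
```

View pics/w15c.png

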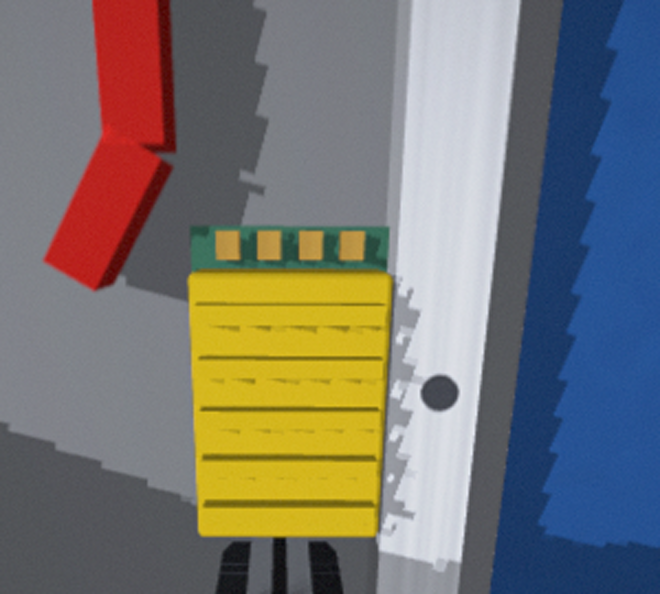

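>>> drive_tool(
  increments="-0.0015 0.0058 0 0; -0.0015 0.0058 0 0; -0.0015 0.0058 0 0; -0.0015 0.0058 0 0; -0.0015 0.0058 0 0; -0.0015 0.0058 0 0; -0.0015 0.0058 0 0",
)

```text
t: 13.8
eef_pos: [0.6222, 0.044, -0.0009]
tool_rot: [0.0, 0.61, 0.793, 0.0]
contact_force: [0.2, -0.9, 0.4]
gripper_width: -0.003
```

```bash
python3 snap.py w16;python3 - <<'E'
import cv2
w=cv2.imread('pics/w16.png');cv2.imwrite('pics/w16c.png',cv2.resize(w[0:270,130:430],None,fx=2.2,fy=2.2,interpolation=cv2.INTER_CUBIC))
E
```

```text
t 13.8 tool in fixture [[0.0523 0.046 ]] z -0.0009 yaw rel deg 90.09 F [ 0.2 -0.9  0.4] -0.003474993472417259
```

View pics/w16c.png

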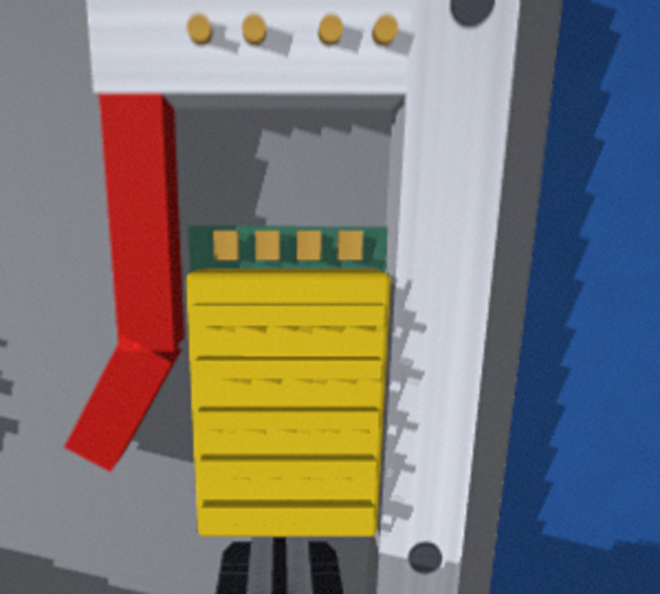

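>>> drive_tool(
  increments="-0.0015 0.0058 0 0; -0.0015 0.0058 0 0; -0.0015 0.0058 0 0; -0.0005 0.002 0 0; -0.0005 0.002 0 0; 0 0 0 0",
)

```text
t: 14.35
eef_pos: [0.6166, 0.0655, -0.001]
tool_rot: [-0.0, 0.61, 0.793, 0.0]
contact_force: [0.6, 0.2, 0.5]
gripper_width: 0.002
```

>>> drive_tool(
  increments="-0.0003 0.001 0 0; -0.0002 0.001 0 0; 0 0 0 0",
)

```text
t: 14.6
eef_pos: [0.6162, 0.0667, -0.0011]
tool_rot: [-0.0, 0.61, 0.792, -0.0]
contact_force: [-0.2, -0.5, -0.3]
gripper_width: -0.001
```

```bash
python3 snap.py w17;python3 - <<'E'
import cv2
w=cv2.imread('pics/w17.png');cv2.imwrite('pics/w17c.png',cv2.resize(w[0:270,130:430],None,fx=2.2,fy=2.2,interpolation=cv2.INTER_CUBIC))
E
```

```text
t 14.6 tool in fixture [[0.0523 0.0694]] z -0.0011 yaw rel deg 90.07 F [-0.2 -0.5 -0.3] -0.0012925827341680907
```

View pics/w17c.png

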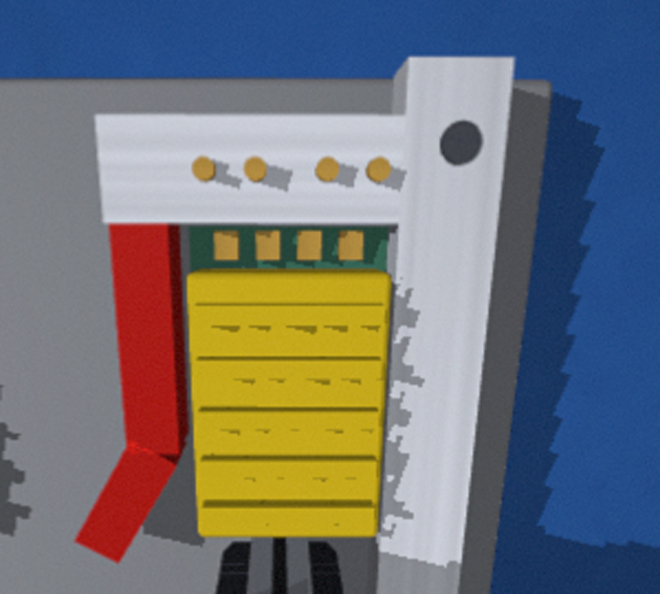

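Almost home. I continue in small steps until the force rises.

>>> drive_tool(
  increments="-0.0003 0.001 0 0; -0.0002 0.001 0 0; 0 0 0 0",
)

```text
t: 14.9
eef_pos: [0.616, 0.0672, -0.001]
tool_rot: [0.001, 0.61, 0.792, -0.001]
contact_force: [1.3, -4.3, 1.5]
gripper_width: 0.002
```

>>> drive_tool(
  increments="-0.0003 0.001 0 0; -0.0002 0.001 0 0; 0 0 0 0",
)

```text
t: 15.15
eef_pos: [0.616, 0.0671, -0.001]
tool_rot: [0.001, 0.611, 0.792, -0.002]
contact_force: [1.4, -7.7, 2.6]
gripper_width: -0.004
```

>>> drive_tool(
  increments="0.0015 -0.006 0 0; 0.0015 -0.006 0 0; 0.0015 -0.006 0 0; 0 0 0.02 0; 0 0 0.03 0; 0.005 -0.02 0.03 0; 0.005 -0.02 0.03 0; 0 0 0 0; 0 0 0 0",
)

```text
t: 15.9
eef_pos: [0.6313, 0.0114, 0.1108]
tool_rot: [0.001, 0.611, 0.792, 0.001]
contact_force: [-0.7, -0.5, -0.3]
gripper_width: -0.001
```

```bash
python3 snap.py w18;python3 - <<'E'
import cv2
w=cv2.imread('pics/w18.png');cv2.imwrite('pics/w18c.png',cv2.resize(w[0:200,130:400],None,fx=2.9,fy=2.9,interpolation=cv2.INTER_CUBIC))
E
```

```text
t 15.9 tool in fixture [[0.0528 0.0121]] z 0.1108 yaw rel deg 89.92 F [-0.7 -0.5 -0.3] -0.001418428021581724
```

View pics/w18c.png

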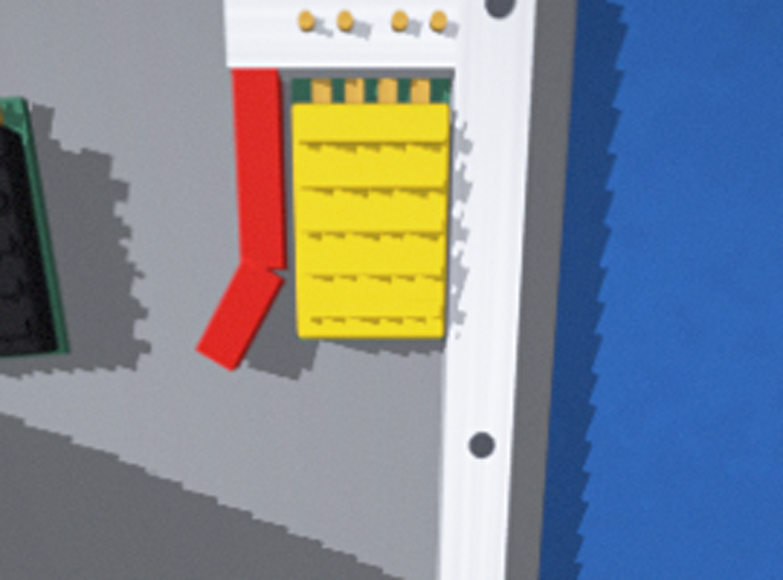

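```bash
python3 - <<'E'
from h import *
import pickle
f=pickle.load(open('f.pkl','rb'));c,o=pickle.load(open('w18.pkl','rb'))
k=lambda a:(np.array(a)+.5)/2.9-.5+[130,0]
print('tail/top',w2f(f,p2w(c,k([(298,337),(443,337),(449,104),(292,104)]),.034)).round(4))
print('board',w2f(f,p2w(c,k([(292,78),(451,78)]),.013)).round(4))
print('predict pix: stop base/top, rail base', ((w2p(c,f2w(f,[(.05,.15,.01),(.05,.15,.026),(.075,.1,.01),(.075,.1,.026)]))-[130,0]+.5)*2.9-.5).round(0))
print('ideal home: board top front corners z.0116, tail top',((w2p(c,f2w(f,[(.031,.15,.0125),(.075,.15,.0125),(.031,.08,.034),(.075,.08,.034)]))-[130,0]+.5)*2.9-.5).round(0))
E
```

```text
tail/top [[0.033  0.0827]
 [0.0736 0.0828]
 [0.0735 0.1409]
 [0.033  0.1409]]
board [[0.0315 0.1516]
 [0.0758 0.1517]]
predict pix: stop base/top, rail base [[359.  87.]
 [358.  72.]
 [442. 274.]
 [447. 273.]]
ideal home: board top front corners z.0116, tail top [[291.  85.]
 [448.  85.]
 [291. 347.]
 [448. 347.]]
```

```bash
python3 - <<'E'
from station import bot
import cv2
im=bot.read_camera('top')[:,:,::-1];cv2.imwrite('pics/top9.png',im)
E
```

```text
(no output)
```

View pics/top9.png

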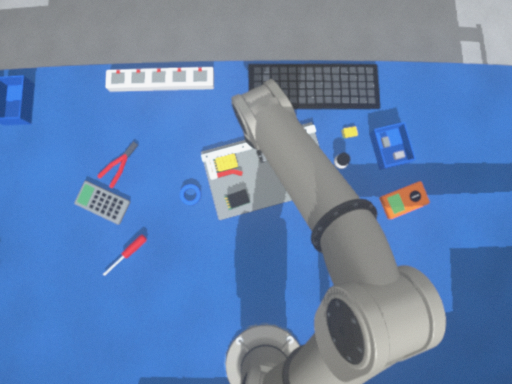

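The module is in the pocket at (227,161). The spare (237,198), the tape, the pot (343,159), the meter and the bin have not moved.

```bash
python3 -c "
from station import bot
print(bot.hand_in())"
```

```text
the job is handed in; nothing more can be done
None
```

The yellow module is in the corner pocket, fully home against the end stop and flush on the rail, and I handed the job in after about 16 s. I pushed it square across the plate with two fingertips until its long side lay flat against the rail at fixture y of about -92 mm. Then I closed the fingers and slid it along the rail from its trailing end, and withdrew the hand.

**Last checks:**
- **End stop:** the motion stalled while the push force rose to about 8 N.
- **Position:** the final wrist picture shows the module parallel to the rail, with its board against the end stop. Its measured y is about 1.5–2 mm high, but the end stop reads off by a similar amount, so I put that down to my fixture estimate.
- **Other objects:** the final top view shows the black module, tape, pot, meter and bin where they started. The hand was about 0.1 m clear and touching nothing.
- **Forces:** the highest reading I saw was about 12 N, while pressing the module against the rail.

**One disagreement:** `bot.finger_overhang` says the fingertips are 22 mm ahead of the TCP, but both cameras showed them about 13–20 mm behind it. I set the pushing height from the pictures and the force readings instead.

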